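# Put the red screwdriver away in its case

### The job

Pull the red-handled screwdriver out of the raked holder, lay it down gently inside the open tool case (do not drop it in), and close the green lid fully. Leave the blue and yellow screwdrivers in their sleeves, and do not shove or tip the holder, the flask or the glue bottle.

Things in the scene. Friction and masses are not known exactly. Their poses are not given: they have to be found in the camera images.
- driver_red: Red-handled screwdriver, 190 mm, 90 g. Origin at the blade tip; z axis from tip to handle end. Steel shank 8 mm thick, z 0 to 90 mm; six-sided handle 21 mm across flats, z 90 to 190 mm, narrower neck at z 104. Centre of mass near z 100. At the start the shank stands in one of the three sleeves (any), the handle wholly outside, leaning about 35 degrees from vertical.
- driver_red_grip (a point): Point on the red screwdriver's axis in the middle part of the handle, 125 mm from the blade tip; a good place to grip.
- driver_blue: Blue-handled screwdriver of the same make and size, same frame as the red one; stands in another sleeve; leave it there.
- driver_yellow: Yellow-handled screwdriver of the same make and size, same frame as the red one; stands in another sleeve; leave it there.
- holder: Loose weighted holder, 0.9 kg: grey plate 100 (x) by 190 (y) by 14 mm with three aluminium sleeves (outside 23, bore 13, length 100 mm) 65 mm apart along y. They lean 35 degrees from vertical, mouths towards the holder's +x; mouth centres at x 22, z 100, y -65, 0 or 65 mm. Origin at the centre of the plate's underside, z up.
- driver_red_tip (a point): The blade tip of the red screwdriver (its origin).
- case: Fixed grey open-topped tool case, outside 140 mm (its x) by 270 mm (its y) by 50 mm high, walls and floor 5 mm thick. Origin at the centre of the underside; the lid is hinged along its +x rim.
- lid (a joint): Hinge of the case's green lid, rad: 0 = shut flat on the rim, about 1.6 = standing upright, open up to 1.95. The hinge is stiff: the lid stays where it is left.
- lid_hinge (a point): Middle of the lid's hinge line, on the +x rim of the case; the hinge line runs along the case's y. The lid is a panel 8 mm thick reaching about 140 mm from the hinge, as long as the case.
- lid_handle (a point): Grip point of the black knob on the lid's outer face, 35 mm off that face near the free edge, half way along the lid.
- flask: Black vacuum flask with a steel neck, 72 mm in diameter, 234 mm tall; bystander. Origin at the centre of its underside.
- glue: Red glue bottle with a white cap, 44 mm in diameter, 120 mm tall; bystander. Origin at the centre of its underside.

How it is judged:
By the outcome, as a careful person would: the job done as asked, in the order asked, and still so for the second after the job is handed in, with the robot touching nothing.
It also fails if it takes over 59 s, if anything falls off the work surface, if the arm or the gripper's body presses on something with over 40 N, if the wrist force passes 120 N, or if a joint passes its speed limit or range.

### The arm

A 6-joint arm with a two-finger parallel gripper is mounted at the origin on the work surface. World frame = base frame: x ahead of the robot, y to its left, z up, the work surface at z = 0. Lengths are in mm, angles in rad, forces in N, time in s.
With the tool pointing down it reaches from about 350 to 875 mm from the base axis. Payload 4.2 kg.
Tool frame: the origin (TCP) lies on the mounting face of the last link; the fingertips stand 173 mm ahead of it and the grasp point (between the pads) lies 155 mm ahead of it (tcp_to_grasp is the distance from the TCP to the grasp point, in mm); z points along the fingers, y is the direction in which the jaws open and shut (so a half turn about z gives the same grasp; the last joint's range is limited). The gripper opens to 85 mm and grips with 20 to 120 N. Pads are 22 mm wide; open, the fingers measure 114 mm over their backs; the gripper's body (76 mm by 85 mm) begins 54 mm behind the grasp point. The pads swing forward as they close: fully open they stand 13 mm farther back than shut.
Start: joints at [-0.896, 0.385, 0.008, 0, -1.194, -0.259], TCP at [252.464, -571.718, 404.712] pointing down, gripper open.
Joint ranges: [-3.14, 3.14], [-1.21, 2.06], [-1.07, 1.41], [-3.16, 2.05], [-2.99, -0.16], [-3.1, 3.1]. Speed limits (rad/s): [2.79, 2.79, 3.14, 3.14, 3.14, 3.14].

### API

Orientations are given as a unit quaternion [x, y, z, w].
In Python, from bench import * gives the robot as it stands. The module is installed in compiled form; this text tells all that it offers.
- The arm moves only by the tool apply_moves, never from a script. Its arguments are lists of equal length, an entry for each row: "fingers": the closure, from 0 (fully open) to 1 (shut); "dp": the shift along the world's x, y, z in cm, a list of three; "yaw": the turn about the world's z in degrees. A call has 1 to 10 rows; each row is the pose to reach, as a shift and turn from the pose measured when the call began; what a row does not reach only later rows make up. A row lasts 1/10 s, in which the tool goes at most 50 mm and 8.59 degrees, less where a joint would pass 70% of its speed; a pose out of reach is approached as far as the arm can. A call with a gripper value outside its range is refused whole. The fingers move at their own pace and stop on an object; the grip force is fixed at half the most. Time passes only in rows, so rows that repeat a pose let the fingers close. It gives the time, the measured TCP pose, the force and the opening at its end, in the units of the state.
- read_state(): the state, without advancing time (a new reading comes with each control period).
- get_image(name): name is "side" or "top" or "wrist"; returns a dict with "color" (384x512x3 uint8, blue, green, red), "mtx" (3x3 intrinsics, pixels), "camera_from_world" (4x4, takes a point from world to camera coordinates); the wrist camera has in their place "tool_from_camera" (4x4, takes a point from camera to tool coordinates, whose origin is the TCP and whose axes are the flange's). Camera axes: x right, y down, z forward; pixel columns grow to the right and rows downward; lengths in mm; the calibration is good to about 2 mm. A picture is of the moment at which its call begins: read the wrist's pose just before it. There is no depth.
- job_done(): hands the job in, once; it reports no verdict.
The state is a dict: "clock": time; "joints": joint angles; "joint_vel": joint speeds; "joint_efforts": joint torques, N m; "position": TCP position; "ee_rot": TCP orientation; "contact_force": force on the tool from outside, world axes, zero at the start; "wrist_torque": the same for the moment, N m; "gripper_width": finger opening in mm.
Only numpy, scipy, OpenCV 4.12 (cv2) and the standard library are available. Lean on these libraries where they do the work, as an engineer would, in place of code of your own. Each camera call takes 0.05 s, during which the arm holds its last target. There are 200 camera calls.

## Working session

There is one attempt and no reset: what is moved stays moved. The work goes in short steps, Python scripts to look and compute and a tool call to move; the robot and the scene stay as the last step left them, time stands still between calls to the robot, and variables do not carry over. Pictures are saved under pics/ and viewed, about 8 in all and at most 12, crops included, and the job is handed in when it is done.

Besides the shell and the picture viewer there is one more tool, called after "Request:" as a command line: name --pt "numbers of a row" for each row, then --argument value for the rest. apply_moves: Moves the arm, as the interface text tells. Its arguments: {"type":"object","properties":{"fingers":{"type":"array","items":{"type":"number"}},"dp":{"type":"array","items":{"type":"array","items":{"type":"number"}}},"yaw":{"type":"array","items":{"type":"number"}}},"required":["fingers","dp","yaw"]}

```bash
mkdir -p pics; cat > h.py <<'E'
from bench import *
import numpy as np, cv2
from scipy.spatial.transform import Rotation as R
def cam(n):
    s=read_state(); d=get_image(n); K=np.array(d["mtx"])
    if n=="wrist":
        T=np.eye(4);T[:3,:3]=R.from_quat(s["ee_rot"]).as_matrix();T[:3,3]=s["position"]
        W=T@np.array(d["tool_from_camera"])
    else: W=np.linalg.inv(np.array(d["camera_from_world"]))
    return d["color"],K,W
def ray(K,W,p):
    v=W[:3,:3]@np.linalg.solve(K,[p[0],p[1],1.]); return W[:3,3],v/np.linalg.norm(v)
def plane(K,W,p,z):
    o,v=ray(K,W,p); return o+v*(z-o[2])/v[2]
def tri(a,b):
    A=np.zeros((3,3));B=np.zeros(3);
    for o,v in (a,b):
        P=np.eye(3)-np.outer(v,v);A+=P;B+=P@o
    X=np.linalg.solve(A,B); return X,[np.linalg.norm((np.eye(3)-np.outer(v,v))@(X-o)) for o,v in (a,b)]
def proj(K,W,X):
    c=np.linalg.inv(W)@np.append(X,1); u=K@c[:3]; return u[:2]/u[2]
E
python3 - <<'E'
from h import *
np.set_printoptions(precision=1,suppress=True)
for n in("side","top"):
    c,K,W=cam(n);cv2.imwrite(f"pics/{n}0.png",c);np.savez(n+"0.npz",c=c,K=K,W=W);print(n,W[:3,3],W[:3,2],K[0,0])
s=read_state();print(s["ee_rot"],s["gripper_width"],s["clock"])
a=cv2.imread("pics/side0.png");b=cv2.imread("pics/top0.png")
E
```

```text
side [180.5 469.3 920. ] [ 0.4 -0.5 -0.8] 371.620429005334
top [522.8 -42.6 966.4] [ 0.2 -0.  -1. ] 391.82203670740773
[-0.2  1.   0.  -0. ] 85.04400920897388 0.1
```

View pics/side0.png

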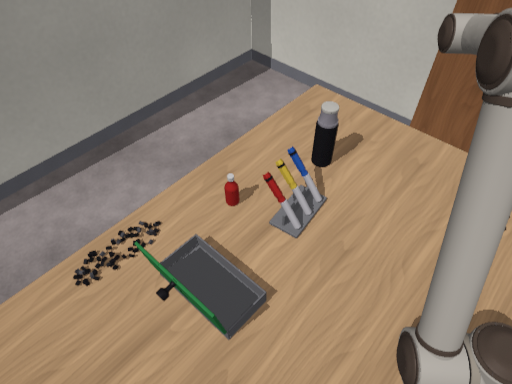

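View pics/top0.png

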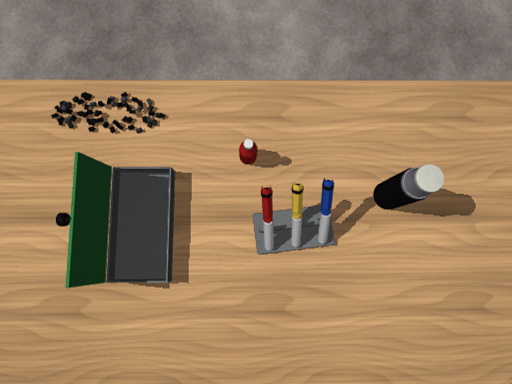

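The side view shows red (275,187), yellow, blue and the holder (298,212), with the case at (210,280) and its lid open to the left. In the top view the red handle is at (267,205), the case at (140,225), the lid on its left (+y) and the knob at (63,219). Next I measure these.

```bash
cat > m.py <<'E'
from h import *
np.set_printoptions(precision=1,suppress=True)
D={n:np.load(n+"0.npz") for n in("side","top")}
def biggest(m,roi):
    mm=np.zeros_like(m);x0,y0,x1,y1=roi;mm[y0:y1,x0:x1]=m[y0:y1,x0:x1]
    n,l,st,ce=cv2.connectedComponentsWithStats(mm);return l==1+np.argmax(st[1:,4])
def ends(m):
    y,x=np.nonzero(m);P=np.c_[x,y].astype(float);c=P.mean(0);v=np.linalg.svd(P-c,full_matrices=False)[2][0]
    t=(P-c)@v;a,b=c+v*(t.min()-.5),c+v*(t.max()+.5);return (a,b) if a[1]<b[1] else (b,a)
rng={"red":[((0,120,60),(6,255,255)),((174,120,60),(180,255,255))],"yellow":[((20,130,80),(33,255,255))],"blue":[((105,140,60),(130,255,255))]}
roi={"side":(262,140,340,215),"top":(255,172,345,235)}
for col in rng:
    E={}
    for n in D:
        hsv=cv2.cvtColor(D[n]["c"],cv2.COLOR_BGR2HSV)
        m=sum(cv2.inRange(hsv,a,b) for a,b in rng[col]);E[n]=ends(biggest(m,roi[n]))
    X=[tri(*[ray(D[n]["K"],D[n]["W"],E[n][i]) for n in D]) for i in(0,1)]
    d=X[0][0]-X[1][0]
    print(col,"end",X[0][0],"low",X[1][0],"gap",X[0][1],X[1][1],"len",np.linalg.norm(d),"lean",np.degrees(np.arccos(d[2]/np.linalg.norm(d))),"az",np.degrees(np.arctan2(d[1],d[0])),{n:np.round(E[n],0).tolist() for n in E})
# knob
K={}
for n,r in(("side",(150,278,178,302)),("top",(52,208,74,230))):
    g=(D[n]["c"].max(2)<45).astype(np.uint8);m=biggest(g,r);y,x=np.nonzero(m);K[n]=(x.mean(),y.mean());print(n,K[n],m.sum())
print("knob",tri(*[ray(D[n]["K"],D[n]["W"],K[n]) for n in D]))
for n in D:
    hsv=cv2.cvtColor(D[n]["c"],cv2.COLOR_BGR2HSV);m=cv2.inRange(hsv,(50,120,40),(80,255,255))
    c=max(cv2.findContours(m,0,2)[0],key=cv2.contourArea);print(n,"lid quad",cv2.approxPolyDP(c,5,True)[:,0].tolist())
a=cv2.resize(D["top"]["c"][140:300,50:190],None,fx=4,fy=4,interpolation=2);b=cv2.resize(D["side"]["c"][225:345,130:280],None,fx=4,fy=4,interpolation=2)
cv2.imwrite("pics/c1.png",cv2.resize(a,(525,600)));cv2.imwrite("pics/c2.png",b)
E
python3 m.py
```

```text
red end [642.9 -90.1 161.1] low [591.9 -95.5  97.9] gap [np.float64(1.5418650866877535), np.float64(1.5418650866880859)] [np.float64(1.4091813456801074), np.float64(1.4091813456803648)] len 81.36477887521296 lean 39.11329218145095 az 6.019571545676922 {'side': [[268.0, 179.0], [283.0, 201.0]], 'top': [[266.0, 196.0], [267.0, 223.0]]}
yellow end [ 650.5 -154.8  161.7] low [ 600.3 -160.8   96.4] gap [np.float64(0.8256137239077053), np.float64(0.8256137239075518)] [np.float64(1.079560548612207), np.float64(1.0795605486122068)] len 82.56662108438944 lean 37.81211207740461 az 6.810340719122466 {'side': [[281.0, 166.0], [294.0, 188.0]], 'top': [[297.0, 192.0], [296.0, 219.0]]}
blue end [ 657.6 -218.2  161.6] low [ 608.7 -224.1   97.7] gap [np.float64(0.44937587988359806), np.float64(0.449375879883704)] [np.float64(1.0014889054160934), np.float64(1.0014889054159912)] len 80.70961395372102 lean 37.63764154059274 az 6.894316377415013 {'side': [[293.0, 153.0], [305.0, 175.0]], 'top': [[327.0, 188.0], [325.0, 215.0]]}
side (np.float64(165.18897637795277), np.float64(290.9133858267717)) 127
top (np.float64(62.57615894039735), np.float64(218.9337748344371)) 151
knob (array([593.3, 323.4, 161.1]), [np.float64(2.4742059147572966), np.float64(2.4742059147574023)])
side lid quad [[136, 241], [224, 333], [214, 315]]
top lid quad [[77, 152], [66, 286], [104, 281], [110, 167]]
```

View pics/c1.png

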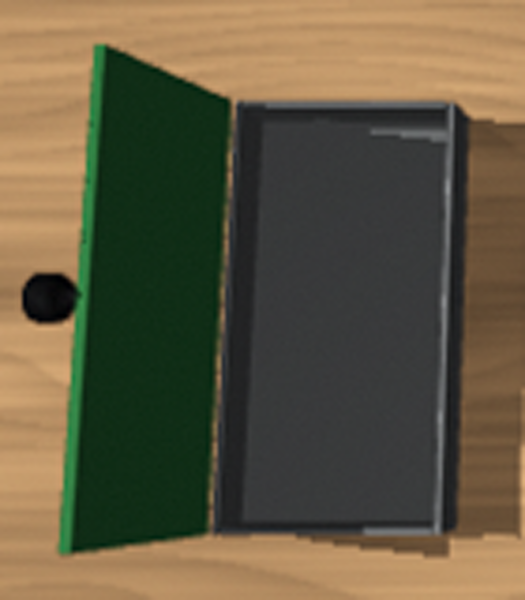

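The crop shows the case rim corners at about (113,167), (172,167), (169,282) and (107,282) in the full image, with nothing inside the case.

```bash
python3 - <<'E'
from h import *
np.set_printoptions(precision=1,suppress=True)
d=np.load("top0.npz");K,W=d["K"],d["W"]
P=[plane(K,W,p,50) for p in((113.2,167.5),(171.9,167.5),(169.5,282),(106.8,282))]
for p in P:print(p)
for i in range(4):print(np.linalg.norm(P[i]-P[i-1]),end=" ")
print("ctr",np.mean(P,0),"az long",np.degrees(np.arctan2(*(P[1]-P[2])[1::-1])),np.degrees(np.arctan2(*(P[0]-P[3])[1::-1])))
s=read_state();print(R.from_quat(s["ee_rot"]).as_matrix(),s["position"],s["joints"])
E
```

```text
[726.9 265.1  50. ]
[726.6 126.5  50. ]
[460.2 125.5  50. ]
[461.4 267.1  50. ]
265.4963340681454 138.6103637309031 266.4299413559222 141.6066746825276 ctr [593.8 196.1  50. ] az long 0.21269729390879494 -0.4321088438156439
[[-0.9 -0.4 -0. ]
 [-0.4  0.9  0. ]
 [ 0.   0.  -1. ]] [ 252.4 -571.6  403.7] [-0.9  0.4  0.  -0.  -1.2 -0.3]
```

Request:
apply_moves --fingers '[0.45,0.45,0.45,0.45,0.45,0.45,0.45,0.45,0.45,0.45]' --pt "3 4 1" --pt "6 8 1" --pt "9 12 1" --pt "12 16 1" --pt "15 20 1" --pt "18 25 1" --pt "21 29 1" --pt "24 33 1" --pt "27 37 1" --pt "29 41 1" --yaw '[0,0,0,0,0,0,0,0,0,0]'

```text
clock: 1.1
position: [541.7, -163.1, 413.3]
ee_rot: [-0.206, 0.978, 0.001, -0.001]
contact_force: [1.0, -0.6, -0.8]
gripper_width: 47.0
```

Request:
apply_moves --fingers '[0.45,0.45,0.45,0.45,0.45]' --pt "4 4 0" --pt "5.5 7 0" --pt "5.5 7 0" --pt "5.5 7 0" --pt "5.5 7 0" --yaw '[-5,-10,-16,-16,-16]'

```text
clock: 1.6
position: [596.5, -93.2, 412.9]
ee_rot: [-0.069, 0.998, 0.001, -0.001]
contact_force: [0.3, -0.0, 0.2]
gripper_width: 46.9
```

```bash
python3 - <<'E'
from h import *
np.set_printoptions(precision=2,suppress=True)
c,K,W=cam("wrist");s=read_state();M=R.from_quat(s["ee_rot"]).as_matrix()
cv2.imwrite("pics/w1.png",c);np.savez("w1.npz",c=c,K=K,W=W)
print(s["position"],M[:,1],"jawaz",np.degrees(np.arctan2(M[1,1],M[0,1])),s["gripper_width"],s["clock"],W[:3,3],W[:3,:3])
E
```

```text
[596.35 -93.58 413.08] [-0.14  0.99  0.  ] jawaz 97.86981384373794 47.017297450360054 1.65 [ 525.95 -102.87  383.44] [[-0.14  0.95  0.28]
 [ 0.99  0.13  0.04]
 [ 0.    0.28 -0.96]]
```

View pics/w1.png

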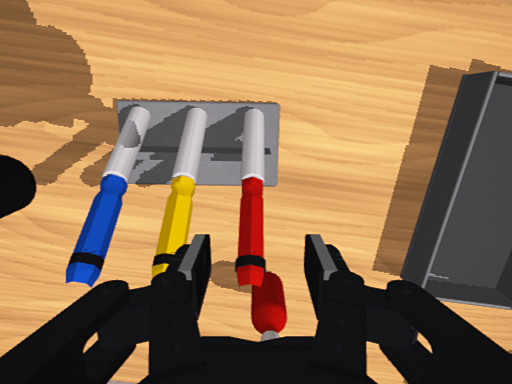

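The wrist view shows the red handle from (253,180) to (250,284), between yellow on its left and nothing on its right. The fingers straddle its far end, and the glue bottle at (268,300) is lower and behind.

```bash
python3 - <<'E'
from h import *
np.set_printoptions(precision=1,suppress=True)
w=np.load("w1.npz");t=np.load("top0.npz");s=np.load("side0.npz")
for p,z in(((253,179),100),((251.5,230),138),((250,284),180)):print(plane(w["K"],w["W"],p,z))
# handle end incl. cap: top (267,186), side (266,175)
print(tri(ray(w["K"],w["W"],(250,281)),ray(t["K"],t["W"],(267,187))))
print(tri(ray(w["K"],w["W"],(253,179)),ray(t["K"],t["W"],(267.5,222))))
g=plane(t["K"],t["W"],(249,145),118);print("glue",g)
E
```

```text
[595.1 -96.5 100. ]
[630.9 -92.5 138. ]
[656.7 -89.6 180. ]
(array([657.1, -90.6, 175.9]), [np.float64(1.0569145477869533), np.float64(1.0569145477869288)])
(array([590.8, -96.1, 116.3]), [np.float64(0.7647954934864073), np.float64(0.7647954934864706)])
glue [762.5 -56.2 118. ]
```

Request:
apply_moves --fingers '[0.45,0.45,0.45,0.45,0.45]' --pt "2.6 0 -3" --pt "2.6 0 -6.5" --pt "2.6 0 -9.5" --pt "2.6 0 -11.6" --pt "2.6 0 -11.6" --yaw '[-0.8,-0.8,-0.8,-0.8,-0.8]'

```text
clock: 2.15
position: [620.8, -94.7, 293.6]
ee_rot: [-0.061, 0.998, 0.001, -0.004]
contact_force: [-1.1, 0.1, -0.9]
gripper_width: 47.0
```

```bash
python3 - <<'E'
from h import *
c,K,W=cam("wrist");cv2.imwrite("pics/w2.png",c);np.savez("w2.npz",c=c,K=K,W=W);print(read_state()["position"])
E
```

```text
[621.78710167 -94.60006934 296.09211736]
```

View pics/w2.png

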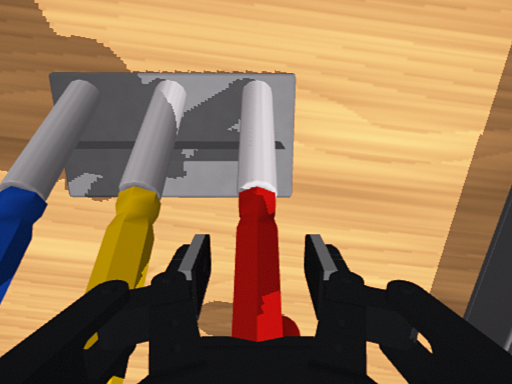

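The red handle at (258,270) is centred between the pads (205 and 308). I close on it now.

Request:
apply_moves --fingers '[1,1,1,1,1,1]' --pt "0 0 0" --pt "0 0 0" --pt "0 0 0" --pt "0 0 0" --pt "0 0 0" --pt "0 0 0" --yaw '[0,0,0,0,0,0]'

```text
clock: 2.8
position: [622.3, -94.8, 298.0]
ee_rot: [-0.062, 0.998, 0.0, -0.001]
contact_force: [-0.8, -0.8, 5.1]
gripper_width: 24.7
```

Request:
apply_moves --fingers '[1,1,1,1,1,1,1,1]' --pt "0 0 0" --pt "0.3 0.03 0.4" --pt "0.6 0.07 0.8" --pt "0.9 0.1 1.25" --pt "1.15 0.14 1.65" --pt "1.45 0.17 2.05" --pt "1.7 0.2 2.45" --pt "1.7 0.2 2.45" --yaw '[0,0,0,0,0,0,0,0]'

```text
clock: 3.6
position: [639.9, -92.7, 323.3]
ee_rot: [-0.062, 0.998, 0.0, 0.0]
contact_force: [-0.0, -1.3, -0.6]
gripper_width: 24.8
```

Request:
apply_moves --fingers '[1,1,1,1,1,1,1,1,1,1]' --pt "0.57 0.07 0.82" --pt "1.15 0.14 1.64" --pt "1.7 0.2 2.45" --pt "2.3 0.28 3.3" --pt "2.85 0.35 4.1" --pt "3.4 0.42 4.9" --pt "4 0.5 5.7" --pt "4.6 0.56 6.55" --pt "5.15 0.63 7.4" --pt "5.15 0.63 7.4" --yaw '[0,0,0,0,0,0,0,0,0,0]'

```text
clock: 4.6
position: [692.3, -86.3, 398.9]
ee_rot: [-0.062, 0.998, 0.0, 0.002]
contact_force: [0.4, 0.3, -1.8]
gripper_width: 25.0
```

```bash
python3 - <<'E'
from h import *
c,K,W=cam("side");np.savez("s3.npz",c=c,K=K,W=W)
w,K,W=cam("wrist");np.savez("w3.npz",c=w,K=K,W=W)
cv2.imwrite("pics/s3.png",np.hstack([cv2.resize(c[110:250,200:360],(400,350),interpolation=2),cv2.resize(w,(400,300),interpolation=3)[:, :] if 0 else cv2.copyMakeBorder(cv2.resize(w,(400,300)),0,50,0,0,0)]));print(read_state()["position"])
E
```

```text
[691.358172   -86.378298   397.17636701]
```

View pics/s3.png

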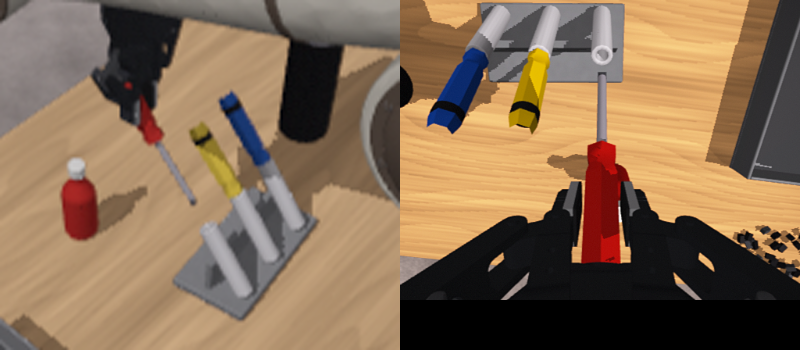

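The driver is fully out of the sleeve: its tip is at side pixel (278,191) and wrist pixel (258,93). The yellow and blue drivers and the holder have not moved. Next I measure the tip against the tool.

```bash
python3 - <<'E'
from h import *
np.set_printoptions(precision=1,suppress=True)
w=np.load("w3.npz");s=np.load("s3.npz")
x,g=tri(ray(w["K"],w["W"],(258.5,93.5)),ray(s["K"],s["W"],(277.8,191.5)));p=np.array(read_state()["position"])
print(x,g,p,"tip rel TCP",x-p,"grip z from tip",np.linalg.norm(x-(p+[0,0,-160])))
E
```

```text
[614.3 -95.1 125.1] [np.float64(1.078921232831806), np.float64(1.0789212328318598)] [691.4 -86.4 397.2] tip rel TCP [ -77.1   -8.8 -272.1] grip z from tip 136.27772465207426
```

Request:
apply_moves --fingers '[1,1,1,1,1,1,1,1,1,1]' --pt "-1 2.5 0" --pt "-2 5.5 0" --pt "-3.3 9 0" --pt "-4.8 12.5 0" --pt "-6.2 16 0" --pt "-7.6 19.5 0" --pt "-9 23 0" --pt "-10.2 26 0" --pt "-10.8 27.4 0" --pt "-10.8 27.4 0" --yaw '[-1,-2,-3,-4,-5,-6,-7,-7,-7,-7]'

```text
clock: 5.7
position: [582.5, 189.1, 396.9]
ee_rot: [-0.002, 1.0, 0.0, -0.0]
contact_force: [-0.4, -0.4, -1.4]
gripper_width: 25.0
```

Request:
apply_moves --fingers '[1,1,1,1,1,1,1]' --pt "0 0 -2" --pt "0 0 -4.5" --pt "0 0 -7" --pt "0 0 -9" --pt "0 0 -10.5" --pt "0 0 -10.9" --pt "0 0 -10.9" --yaw '[0,0,0,0,0,0,0]'

```text
clock: 6.4
position: [582.7, 188.3, 287.4]
ee_rot: [-0.002, 1.0, -0.0, -0.001]
contact_force: [-0.2, -0.3, -0.6]
gripper_width: 24.5
```

```bash
python3 - <<'E'
from h import *
np.set_printoptions(precision=2,suppress=True)
w,K,W=cam("wrist");s=read_state();M=R.from_quat(s["ee_rot"]).as_matrix()
cv2.imwrite("pics/w4.png",w);print(s["position"],np.degrees(np.arctan2(M[1,1],M[0,1])),s["contact_force"],s["clock"])
E
```

```text
[582.96 188.59 288.31] 90.21262420125356 [ 0.13  0.03 -0.88] 6.45
```

View pics/w4.png

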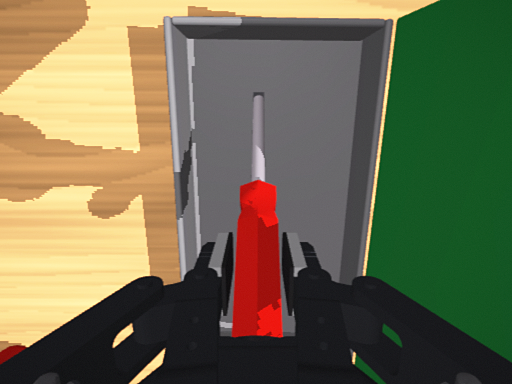

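The tip is over the case floor at (259,95), clear of all the walls. I touch down next, then lay it over about the tip.

Request:
apply_moves --fingers '[1,1,1,1,1,1,1,1,1,1]' --pt "0 0 -0.4" --pt "0 0 -0.8" --pt "0 0 -1.1" --pt "0.2 0 -1.25" --pt "0.48 0 -1.46" --pt "0.7 0 -1.64" --pt "0.95 0 -1.83" --pt "1.4 0 -2.22" --pt "1.82 0 -2.63" --pt "1.82 0 -2.63" --yaw '[0,0,0,0,0,0,0,0,0,0]'

```text
clock: 7.45
position: [601.9, 188.7, 261.6]
ee_rot: [-0.002, 1.0, 0.0, 0.0]
contact_force: [-0.8, 1.0, 1.9]
gripper_width: 25.1
```

Request:
apply_moves --fingers '[1,1,1,1,1,1,1,1,1,1]' --pt "0.4 0 -0.4" --pt "0.78 0 -0.85" --pt "1.15 0 -1.3" --pt "1.5 0 -1.8" --pt "1.85 0 -2.3" --pt "2.15 0 -2.8" --pt "2.45 0 -3.35" --pt "2.7 0 -3.9" --pt "3.15 0 -4.95" --pt "3.15 0 -4.95" --yaw '[0,0,0,0,0,0,0,0,0,0]'

```text
clock: 8.45
position: [633.6, 188.5, 210.5]
ee_rot: [-0.002, 1.0, 0.0, -0.0]
contact_force: [1.7, 0.2, 2.6]
gripper_width: 25.4
```

```bash
python3 - <<'E'
from h import *
w,K,W=cam("wrist");c,K2,W2=cam("side")
cv2.imwrite("pics/w5.png",np.hstack([cv2.resize(w,(400,300)),cv2.resize(c[200:350,130:330],(400,300),interpolation=2)]))
E
```

```text
(no output)
```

View pics/w5.png

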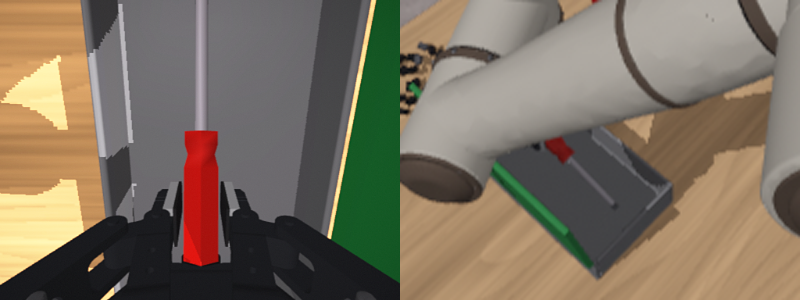

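The driver is pivoting down as intended, its shank low in the case and the lid untouched. I lower it the rest of the way.

Request:
apply_moves --fingers '[1,1,1,1,1,1,1,1]' --pt "0.2 0 -0.55" --pt "0.37 0 -1.15" --pt "0.5 0 -1.7" --pt "0.63 0 -2.3" --pt "0.7 0 -2.7" --pt "0.74 0 -2.9" --pt "0.75 0 -3.1" --pt "0.75 0 -3.1" --yaw '[0,0,0,0,0,0,0,0]'

```text
clock: 9.35
position: [641.0, 188.7, 183.2]
ee_rot: [-0.002, 1.0, -0.0, 0.0]
contact_force: [-3.0, -0.9, 15.8]
gripper_width: 25.1
```

Request:
apply_moves --fingers '[1,0.7,0.68,0.66,0.64,0.62,0.58,0.55,0.55,0.55]' --pt "0 0 0" --pt "0 0 0" --pt "0 0 0" --pt "0 0 0" --pt "0 0 0" --pt "0 0 0" --pt "0 0 0" --pt "0 0 0" --pt "0 0 0" --pt "0 0 0" --yaw '[0,0,0,0,0,0,0,0,0,0]'

```text
clock: 10.35
position: [641.0, 188.7, 183.2]
ee_rot: [-0.002, 1.0, -0.0, 0.0]
contact_force: [-0.4, 0.5, -0.8]
gripper_width: 38.3
```

Request:
apply_moves --fingers '[0.55,0.55,0.55,0.55,0.55,0.55,0.55,0.55]' --pt "0 0 1" --pt "0 0 3" --pt "0 0 6" --pt "0 0 10" --pt "0 0 14" --pt "0 0 18" --pt "0 0 22" --pt "0 0 22" --yaw '[0,0,0,0,0,0,0,0]'

```text
clock: 11.15
position: [641.6, 188.7, 412.3]
ee_rot: [-0.003, 1.0, 0.002, 0.008]
contact_force: [0.1, -0.4, 1.3]
gripper_width: 38.9
```

```bash
python3 - <<'E'
from h import *
w,K,W=cam("wrist");c,K2,W2=cam("top");np.savez("t6.npz",c=c,K=K2,W=W2);np.savez("w6.npz",c=w,K=K,W=W)
cv2.imwrite("pics/w6.png",np.hstack([cv2.resize(w,(400,300)),cv2.resize(c[140:300,40:253],(400,300),interpolation=2)]))
E
```

```text
(no output)
```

View pics/w6.png

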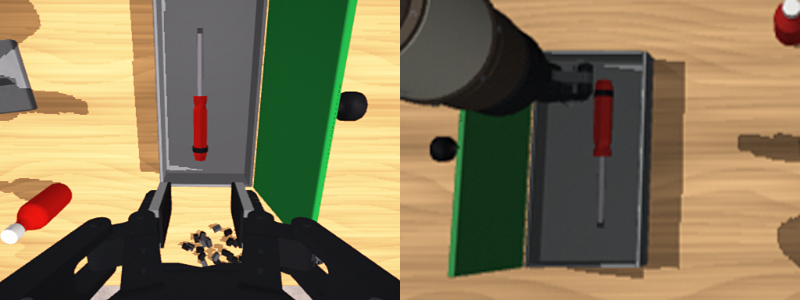

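The screwdriver lies flat, wholly inside the case and clear of the walls, with no contact left. Next I take the closed fingers over the lid and behind it, to the side of the knob.

Request:
apply_moves --fingers '[1,1,1,1,1,1,1,1,1,1]' --pt "0.5 1 2" --pt "1 4 3" --pt "1.5 7.5 3" --pt "2 11 3" --pt "2.4 14 3" --pt "2.4 14.6 2" --pt "2.4 14.6 -2" --pt "2.4 14.6 -6" --pt "2.4 14.6 -8.9" --pt "2.4 14.6 -8.9" --yaw '[0,0,0,0,0,0,0,0,0,0]'

```text
clock: 12.25
position: [663.2, 333.3, 308.9]
ee_rot: [-0.002, 1.0, -0.003, -0.004]
contact_force: [-0.5, -0.3, -0.5]
gripper_width: 0.0
```

Request:
apply_moves --fingers '[1,1,1,1,1,1,1]' --pt "0 -0.8 0.8" --pt "0 -1.6 1.6" --pt "0 -2.4 1.6" --pt "0 -3 1.6" --pt "0 -3.7 1.6" --pt "0 -4.3 1.6" --pt "0 -4.3 1.6" --yaw '[0,0,0,0,0,0,0]'

```text
clock: 12.95
position: [663.4, 289.3, 326.0]
ee_rot: [-0.001, 1.0, -0.003, -0.003]
contact_force: [0.9, 0.0, 3.6]
gripper_width: -0.2
```

Request:
apply_moves --fingers '[1,1,1,1,1,1,1,1]' --pt "0 -0.9 0" --pt "0 -1.8 0" --pt "0 -2.8 -0.2" --pt "0 -4 -0.6" --pt "0 -5.4 -1.1" --pt "0 -6.5 -1.9" --pt "0 -7.6 -2.7" --pt "0 -7.6 -2.7" --yaw '[0,0,0,0,0,0,0,0]'

```text
clock: 13.75
position: [663.0, 211.2, 296.8]
ee_rot: [-0.0, 1.0, -0.004, -0.005]
contact_force: [-0.6, 0.7, -0.6]
gripper_width: -0.1
```

```bash
python3 - <<'E'
from h import *
w,K,W=cam("wrist");c,K2,W2=cam("side");print(read_state()["contact_force"])
cv2.imwrite("pics/w7.png",np.hstack([cv2.resize(w,(400,300)),cv2.resize(c[200:350,100:300],(400,300),interpolation=2)]))
E
```

```text
[-0.6225697   0.08394127 -0.35429974]
```

View pics/w7.png

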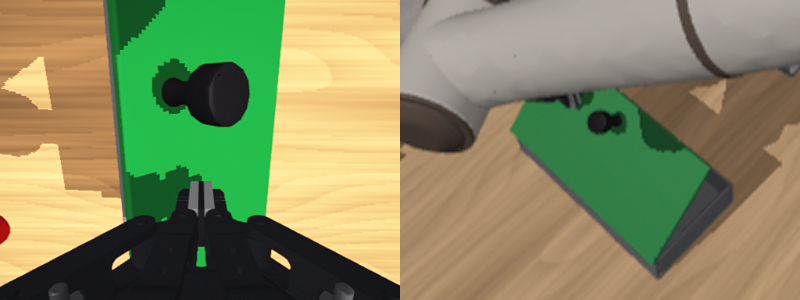

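The lid is part-closed, at roughly 30–45°, with the fingertips on its outer face beside the knob. I press it down the rest of the way.

Request:
apply_moves --fingers '[1,1,1,1,1,1,1,1,1,1]' --pt "0 -1 -0.9" --pt "0 -1.8 -2" --pt "0 -2.3 -2.9" --pt "0 -2.9 -4" --pt "0 -3.2 -5" --pt "0 -3.4 -5.8" --pt "0 -3.5 -6.3" --pt "0 -3.6 -6.7" --pt "0 -3.6 -6.9" --pt "0 -3.6 -6.9" --yaw '[0,0,0,0,0,0,0,0,0,0]'

```text
clock: 14.85
position: [663.0, 177.1, 231.9]
ee_rot: [-0.002, 1.0, -0.003, -0.004]
contact_force: [-6.1, 0.4, 11.4]
gripper_width: -0.2
```

Request:
apply_moves --fingers '[1,1,1,1]' --pt "0 0 -0.3" --pt "0 0 -0.6" --pt "0 0 -0.8" --pt "0 0 -0.8" --yaw '[0,0,0,0]'

```text
clock: 15.25
position: [662.8, 177.4, 231.7]
ee_rot: [-0.003, 1.0, -0.004, -0.003]
contact_force: [-12.5, -1.0, 28.9]
gripper_width: 0.0
```

Request:
apply_moves --fingers '[1,1,1,1,1,1,1,1,1]' --pt "0 0 2" --pt "0 0 6" --pt "0 0 10" --pt "-1 -2 14" --pt "-4 -5 16" --pt "-8 -9 16" --pt "-12 -13 16" --pt "-16 -17 16" --pt "-16 -17 16" --yaw '[0,0,0,0,0,0,0,0,0]'

```text
clock: 16.15
position: [499.4, 5.0, 392.0]
ee_rot: [-0.002, 1.0, -0.004, -0.004]
contact_force: [-0.2, 0.2, 0.6]
gripper_width: -0.3
```

```bash
python3 - <<'E'
from h import *
np.set_printoptions(precision=1,suppress=True)
c,K,W=cam("side");t,K2,W2=cam("top")
cv2.imwrite("pics/f8.png",np.hstack([cv2.resize(c,(400,300)),cv2.resize(t,(400,300))]))
for n,a in(("side",c),("top",t)):
    m=cv2.inRange(cv2.cvtColor(a,cv2.COLOR_BGR2HSV),(50,120,40),(80,255,255));k=max(cv2.findContours(m,0,2)[0],key=cv2.contourArea)
    q=cv2.approxPolyDP(k,4,True)[:,0];print(n,q.tolist())
    for p in q:print(plane(*((K,W) if n=="side" else (K2,W2)),p,58))
E
```

```text
side [[195, 233], [157, 264], [228, 330], [265, 290], [225, 257], [219, 268], [214, 256], [220, 253]]
[724.1 133.3  58. ]
[724.  267.5  58. ]
[458.6 267.7  58. ]
[460.8 133.6  58. ]
[604.7 132.5  58. ]
[592.6 166.7  58. ]
[629.1 150.   58. ]
[623.8 132.6  58. ]
top [[170, 167], [112, 167], [106, 271], [168, 245]]
[726.1 129.5  58. ]
[726.3 265.3  58. ]
[486.3 267.4  58. ]
[543.6 129.6  58. ]
```

View pics/f8.png

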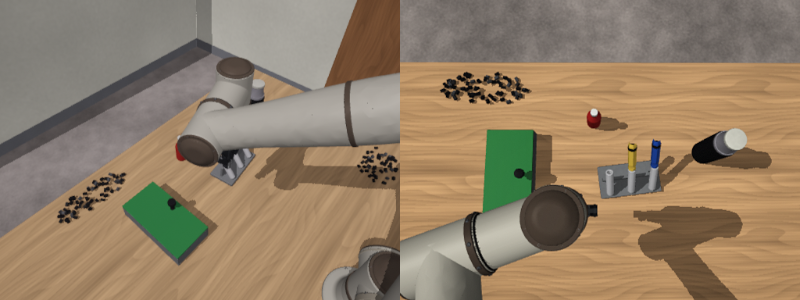

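The lid's corners agree in both views at the closed height (z = 58). Pressing with 29 N moved it no further. The other objects are in place, so I hand in.

```bash
python3 -c "
from bench import *
print(job_done())"
```

```text
the job is handed in; nothing more can be done
None
```

The red screwdriver is lying in the tool case, the green lid is shut, and I have handed the job in at about 16 s of the 59 s allowed.

- **Removal:** I gripped the red handle and pulled it straight along its sleeve. Readings during the pull stayed at or under 2 N.
- **Placing:** I set the tip on the case floor and tilted the driver down about it, then let go slowly. The release was a few millimetres above the floor at most. The contact force peaked at 16 N just before release. The pictures then showed it flat inside, clear of all four walls.
- **Lid:** I pushed it shut with closed fingers and pressed with 29 N, and it moved no further. In both camera views its visible corners line up with the case rim at the expected closed height, to within about 4 mm.
- **Everything else:** In the last picture the blue and yellow drivers are still in their sleeves, and the holder, flask and glue bottle look unmoved. I judged that by eye and did not measure them again. The arm was clear of everything.

No check failed. In the last overhead picture the arm covered the near end of the lid, but the side picture showed it whole.

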